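Clip the oral syringe into its drying stand

ROBOT

A 7-joint arm with a two-finger parallel gripper is mounted at the origin on a cart in front of the work surface, level with it; the furniture and walls round the work are solid. World frame = base frame: x ahead of the robot, y to its left, z up, the work surface at z = 0. Lengths are in m, angles in rad, forces in N, time in s.
With the tool pointing down it reaches from about 0.425 to 0.925 m from the base axis. Payload 6.8 kg.
Tool frame: the origin (TCP) lies midway between the tips of the shut fingers; the grasp point (between the pads) lies 19 mm behind it; z points along the fingers, y is the line along which they close (so a half turn about z gives the same grasp; the last joint's range is limited). The gripper opens to 88 mm and grips with 3 to 60 N. Pads are 20 mm wide; open, the fingers measure 115 mm over their backs; the gripper's body (75 mm by 178 mm) begins 61 mm behind the grasp point.
Start: joints at [1.046, 0.477, 0.022, 1.555, -0.011, 1.109, -0.083], TCP at [0.273, -0.617, 0.223] pointing down, gripper open.
Joint ranges: [-2.96, 2.96], [-0.34, 2.1], [-1.41, 1.46], [0.24, 2.44], [-1.37, 4.51], [0.17, 1.92], [-2.96, 2.96]. Speed limits (rad/s): [2.39, 2.39, 3.14, 3.14, 3.14, 3.14, 3.14].

INTERFACE

Orientations are given as a unit quaternion [x, y, z, w].
In Python, from rig import read_state, imaging, ticket, find_in, cut_out gives the robot as it stands.
- The arm moves only by the shell command python3 -m creep 'ROWS'. ROWS is JSON, a list of rows, each an object of numbers: "dx", "dy", "dz": the shift along the tool's x, y, z in mm; "ax", "ay", "az": the turn, a rotation vector about the tool's x, y, z in degrees; "gripper": the finger opening in mm, from 0 to 87.8. A call has 1 to 8 rows; each row shifts and turns the commanded pose from where the row before left it, along the tool's axes as they then stand; what a row does not reach is not made up. A row lasts 1/12 s, in which the tool goes at most 41.7 mm and 7.16 degrees, less where a joint would pass 70% of its speed; a pose out of reach is approached as far as the arm can. A call is refused whole if a number of a shift passes 41.7 or a number of a turn 7.16, either way. A call with a gripper value outside its range is refused whole. The fingers move at their own pace and stop on an object; the grip force is fixed at half the most. Time passes only in rows, so rows that do not move let the fingers close. It gives the time, the measured TCP pose, the force, the opening and the grip force at its end, in the units of the state.
- read_state(): the state, without advancing time (a new reading comes with each control period).
- imaging.get_image(name): name is "side" or "top"; returns a dict with "color" (480x640x3 uint8, red, green, blue), "fx", "fy", "cx", "cy" (pixels), "world_to_cam" (4x4, takes a point from world to camera coordinates). Camera axes: x right, y down, z forward; pixel columns grow to the right and rows downward; lengths in m; the calibration is good to about 2 mm. A picture is of the moment at which its call begins. There is no depth.
- ticket.sign_off(): hands the job in; it is judged then, once.
Trained networks look in a picture, given as the dict that the camera call returned (one of the last four; its "shot" number tells which), for a name from the list of things; names that differ only in an ending like _2 or _b are one class to them, and where a whole thing is asked for, a point or a joint stands for the part that bears it (a point fixed in the world has none). Each returns a list of dicts, best first, with "p" (0 to 1); they miss things now and then, are a little off and sometimes report something else, mostly with a low value. They report only what shows in the picture. A call takes as long as a camera call. They do not tell look-alikes from the thing itself.
- find_in(label, picture): "rect" ([left, top, width, height] in pixels, round what is visible of it).
- cut_out(label, picture): "pixels" (480x640 bool, what is visible of it) and "rect" ([left, top, width, height] in pixels, round what is visible of it).
The state is a dict: "clock": time; "qpos": joint angles; "dq": joint speeds; "joint_torque": joint torques, N m; "ee_pos": TCP position; "orientation": TCP orientation; "wrist_force": force on the tool from outside, world axes, zero at the start; "wrist_torque": the same for the moment, N m; "opening": finger opening in m; "grasp_force": force on a finger pad.
Only numpy, scipy, OpenCV 4.12 (cv2) and the standard library are available. Lean on these libraries where they do the work, as an engineer would, in place of code of your own. Each camera call takes 0.05 s, during which the arm holds its last target. There are 200 camera calls.

TASK

Pick up the oral syringe from the table and snap its barrel down into both spring clips of the small stand, fully home, with its finger flange resting against the outer side of the blue clip and the nozzle pointing past the white clip. Somebody re-sets the stand's height all the time, so feel your way down: press only as hard as the clips need and never force the stand, and leave the bottle, vial and carton where they are.

Things in the scene. Friction and masses are not known exactly. Their poses are not given: they have to be found in the camera images.
- syringe: Clear oral syringe, 130 mm long, about 25 g, lying on the table. Origin under its middle; its y runs along it: nozzle tip y = -65 mm, thumb disc y = +65 mm; axis 8 mm above the origin. Rigid barrel 15 mm in diameter from y = -53 to +18 (grasp it across); flange y = 18 to 20 mm, 26 mm wide in x, 15 mm in z; nozzle 4 mm thick, plunger rod behind the flange 10 mm thick.
- barrel_mid (a point): Point on the syringe's axis at its y = -15 mm: the part of the barrel that ends up midway between the clips (the place to grip).
- flange_face (a point): Point on the syringe's axis at its y = +18 mm: the nozzle-side face of the finger flange, which must rest against the blue clip.
- rack: Clip stand, fixed to the table: dark base plate 120 x 110 x 10 mm; grey upright sleeve with black thumbscrew and collar (29 mm in diameter); in it a telescopic stem with an aluminium bar, 16 x 76 mm, along the stand's y, bearing two upward-opening C-shaped plastic clips for a 15 mm barrel. Origin: middle of the plate's underside; the clips' axis runs along y straight above it.
- sleeve_top (a point): Middle of the sleeve's top, 55 mm above the table, below the bar. THE BAR'S HEIGHT IS NOT MEASURED and differs each time: a seated barrel's axis lies 84 to 114 mm above the table. The bar's top is 16 mm below that axis, the lips are 5.5 mm above it and 9 mm apart, the flared mouths end 13 mm above it, about 20 mm wide.
- blue_plumb (a point): Point of the stand at sleeve-top height (55 mm above the table) straight below the middle of the blue clip, stand y = +28 mm. The blue clip spans y = +23 to +33 mm, so 46 mm are free between the clips for the fingers. A barrel pressed down meets the flares 8 to 11 mm above its seat, needs 4 to 10 N on both clips together to spread the lips, is pulled down once past them, and ends on hard ribs.
- white_plumb (a point): The same point below the middle of the white clip, stand y = -28 mm; the white clip spans y = -33 to -23 mm. The clips are slippery: a seated barrel can be slid along them with a few newtons. The stand does not give way; more than 30 N on it (push and clip squeeze together) counts as forcing it.
- blue_jaw_near (a joint): Opening angle (rad) of the spring jaw on the robot side (rack's -x) of the blue clip: 0 with the clip empty, about 0.15 while the barrel passes the lips, about 0.04 with the barrel seated.
- blue_jaw_far (a joint): Opening angle (rad) of the spring jaw on the far side (rack's +x) of the blue clip: 0 with the clip empty, about 0.15 while the barrel passes the lips, about 0.04 with the barrel seated.
- white_jaw_near (a joint): Opening angle (rad) of the spring jaw on the robot side (rack's -x) of the white clip: 0 with the clip empty, about 0.15 while the barrel passes the lips, about 0.04 with the barrel seated.
- white_jaw_far (a joint): Opening angle (rad) of the spring jaw on the far side (rack's +x) of the white clip: 0 with the clip empty, about 0.15 while the barrel passes the lips, about 0.04 with the barrel seated.
- bottle: Brown medicine bottle with white cap, 51 mm in diameter, 110 mm tall, standing loose; origin under its middle. Bystander.
- carton: Blue carton, 40 x 52 x 88 mm, standing loose; origin under its middle. Bystander.
- vial: Small amber vial with black cap, 32 mm in diameter, 67 mm tall, standing loose; origin under its middle. Bystander.
There are look-alikes about, which are no part of the job. What is shaped like the syringe but purple is not meant. There is more than one size of the rack; the one meant has the size given above.

How it is judged:
At the end, for the whole second after the job is handed in: Barrel seated in both clips (each jaw at 0.015 to 0.1 rad; axis within 4 mm of the clips' middle plane, 0.08 rad of their direction, 75 to 122 mm above the table), flange face at rack y = 31.5 to 35.5 mm, against the blue clip; syringe at rest (value of joint blue_jaw_near between 0.015 and 0.1 rad and value of joint blue_jaw_far between 0.015 and 0.1 rad and value of joint white_jaw_near between 0.015 and 0.1 rad and value of joint white_jaw_far between 0.015 and 0.1 rad and angle between the y axis of syringe and the y axis of rack, either way round below 0.08 rad and x of barrel_mid in the frame of rack between -0.004 and 0.004 m and height (world z) of barrel_mid between 0.075 and 0.122 m and y of flange_face in the frame of rack between 0.0315 and 0.0355 m and linear speed of syringe below 0.02 m/s); the robot touches nothing.
It fails at once if the stand is loaded by the syringe with more than 30 N (contact force between syringe and rack above 30 N).
It fails at once if the stand is pushed by the robot with more than 30 N (contact force between any of the fingers, the arm and rack above 30 N).
It fails at once if the bottle, carton or vial is displaced by more than 25 mm or knocked over (distance of any of bottle, carton, vial from where it was at the start of the episode above 0.025 m or angle between any of bottle, carton, vial's own z axis and vertical above 0.4 rad).
It also fails if it takes over 54 s, if anything falls off the work surface, if the arm or the gripper's body presses on something with over 40 N, if the wrist force passes 120 N, or if a joint passes its speed limit or range.

## Working session

There is one attempt and no reset: what is moved stays moved. The work goes in short steps, Python scripts to look and compute and a shell command to move; the robot and the scene stay as the last step left them, time stands still between calls to the robot, and variables do not carry over. Pictures are saved under pics/ and viewed, at most 10 in all, crops included, and the job is handed in when it is done.

```bash
ls; mkdir -p pics
cat > h.py <<'E'
import numpy as np, cv2
from rig import read_state, imaging, ticket, find_in, cut_out
def ray(im,u,v):
    M=np.array(im["world_to_cam"]);R=M[:3,:3];t=M[:3,3]
    d=R.T@np.array([(u-im["cx"])/im["fx"],(v-im["cy"])/im["fy"],1.]);return -R.T@t,d
def at(im,u,v,z):
    o,d=ray(im,u,v);return o+d*(z-o[2])/d[2]
def px(im,p):
    M=np.array(im["world_to_cam"]);c=M[:3,:3]@np.array(p,float)+M[:3,3]
    return im["fx"]*c[0]/c[2]+im["cx"],im["fy"]*c[1]/c[2]+im["cy"]
def save(im,n,rect=None,s=1):
    a=im["color"]
    if rect: l,t,w,h=rect;a=a[t:t+h,l:l+w]
    a=cv2.resize(a,None,fx=s,fy=s,interpolation=cv2.INTER_CUBIC)
    cv2.imwrite("pics/"+n,a[:,:,::-1])
E
python3 - <<'E'
from h import *
s=read_state();print(s["clock"],s["ee_pos"],s["orientation"],s["opening"],s["wrist_force"])
for n in("top","side"):
    im=imaging.get_image(n);save(im,n+"0.png")
    o,_=ray(im,320,240);print(n,o.round(3),im["fx"],np.array(im["world_to_cam"]).round(3).tolist())
    for l in("syringe","rack","bottle","carton","vial"):
        for r in find_in(l,im)[:3]:
            x,y,w,h=r["rect"];print(l,round(r["p"],2),np.round(r["rect"]),at(im,x+w/2,y+h/2,0.01).round(3))
E
```

```text
pics
0.0 [ 0.27303762 -0.61666674  0.22172577] [ 9.78355070e-01  2.06931329e-01 -2.48230056e-04 -8.49340968e-04] 0.08796840201919152 [ 0.01179562  0.0014669  -0.5137352 ]
top [ 0.369 -0.182  1.286] 463.1399106448776 [[-0.018, -1.0, -0.006, -0.167], [-0.991, 0.018, -0.134, 0.541], [0.134, 0.004, -0.991, 1.226], [0.0, 0.0, 0.0, 1.0]]
syringe 0.74 [349. 189.  20.  28.] [ 0.647 -0.28   0.01 ]
syringe 0.65 [270. 276.  18.  40.] [ 0.392 -0.051  0.01 ]
syringe 0.58 [327. 265.  42.  16.] [ 0.452 -0.242  0.01 ]
rack 0.95 [233. 213.  43.  49.] [0.554 0.015 0.01 ]
rack 0.61 [226. 163.  27.  32.] [0.723 0.06  0.01 ]
bottle 0.63 [350. 189.  19.  26.] [ 0.65  -0.281  0.01 ]
bottle 0.49 [328. 268.  42.  12.] [ 0.449 -0.244  0.01 ]
bottle 0.49 [397. 200.  28.  28.] [ 0.612 -0.423  0.01 ]
carton 0.97 [396. 204.  26.  22.] [ 0.61  -0.418  0.01 ]
vial 0.45 [204. 303.  17.  11.] [0.359 0.129 0.01 ]
side [ 0.572 -0.992  0.794] 500.34537144387133 [[0.999, 0.039, -0.009, -0.525], [0.019, -0.665, -0.746, -0.079], [-0.036, 0.746, -0.665, 1.288], [0.0, 0.0, 0.0, 1.0]]
syringe 0.62 [250. 210.  48.  15.] [ 0.406 -0.05   0.01 ]
syringe 0.56 [320. 376.  31.  76.] [ 0.569 -0.564  0.01 ]
rack 0.59 [314. 166.  48.  54.] [0.563 0.055 0.01 ]
bottle 0.7 [362. 247.  25.  55.] [ 0.647 -0.235  0.01 ]
carton 0.74 [340. 302.  34.  57.] [ 0.607 -0.389  0.01 ]
carton 0.68 [313. 159.  50.  61.] [0.56  0.068 0.01 ]
vial 0.63 [253. 152.  18.  29.] [0.347 0.169 0.01 ]
```

View pics/top0.png

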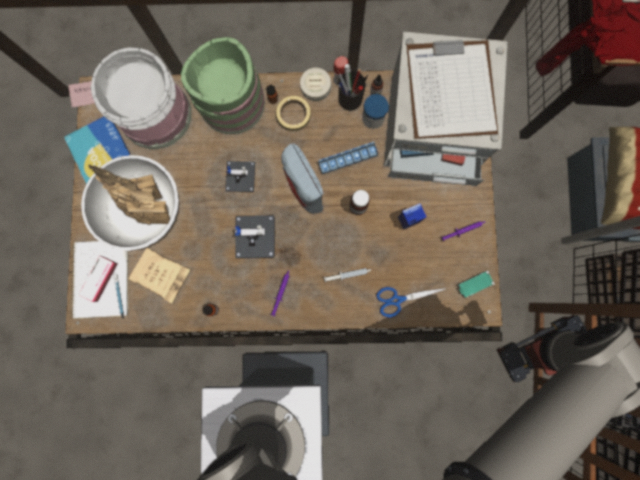

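View pics/side0.png

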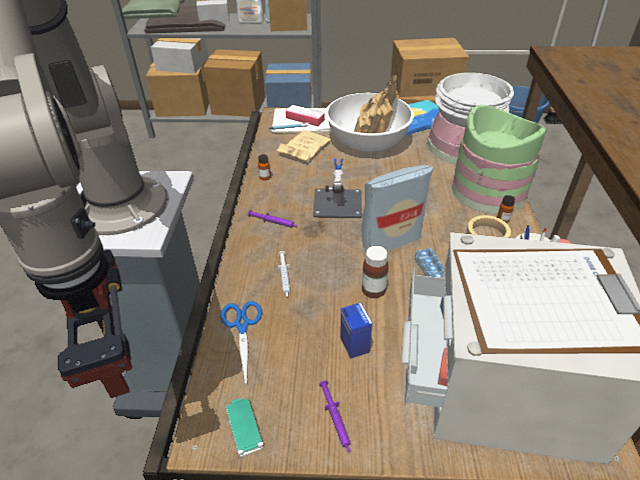

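The syringe lies at about (347,275) in the top view, and the big rack at about (255,236) with its blue clip on the left (+y) side. The vial is at (210,310), the bottle at (360,202) and the carton at (413,215). I'll take close crops for detail.

Run:
```python
from h import *
t=imaging.get_image("top");s=imaging.get_image("side")
def crop(im,l,tp,w,h,sc): return cv2.resize(im["color"][tp:tp+h,l:l+w],(w*sc,h*sc),interpolation=cv2.INTER_CUBIC)
a=crop(t,315,255,66,40,6);b=crop(t,225,205,66,66,6);c=crop(s,265,240,66,66,6);d=crop(s,305,145,66,80,6)
C=np.zeros((600,800,3),np.uint8)
C[:240,:396]=a;C[:396,400:796]=b[:, :396]
C[244:244+356,:396]=c[:356]
cv2.imwrite("pics/c1.png",C[:,:,::-1]);cv2.imwrite("pics/c2.png",d[:,:,::-1])
for im in(t,s):
  for l in("syringe",):
    for r in cut_out(l,im)[:5]:
        m=r["pixels"];v,u=np.nonzero(m);P=np.array([at(im,x,y,.008)[:2] for x,y in zip(u,v)])
        c=P.mean(0);w,V=np.linalg.eigh(np.cov((P-c).T));a=V[:,1];pr=(P-c)@a
        print(round(r["p"],2),np.round(r["rect"]),len(u),c.round(4),a.round(3),pr.min().round(4),pr.max().round(4),im["color"][m].mean(0).round())
  for l in("blue_plumb","white_plumb","sleeve_top","rack"):
    for r in cut_out(l,im)[:2]:
        m=r["pixels"];print(l,round(r["p"],2),np.round(r["rect"]),m.sum())
```

```text
0.78 [270. 273.  23.  42.] 238 [ 0.4045 -0.0556] [-0.939  0.345] -0.0551 0.0662 [105.  64. 121.]
0.61 [328. 267.  40.  12.] 221 [ 0.4483 -0.24  ] [-0.185  0.983] -0.0589 0.0656 [171. 169. 165.]
0.54 [437. 223.  44.  18.] 192 [ 0.567  -0.5654] [-0.359  0.933] -0.0527 0.0628 [108.  65. 123.]
blue_plumb 0.91 [234. 215.  42.  41.] 1655
blue_plumb 0.77 [226. 162.  27.  30.] 850
white_plumb 0.94 [233. 214.  44.  47.] 1659
white_plumb 0.67 [226. 164.  31.  28.] 883
sleeve_top 0.97 [234. 213.  38.  45.] 1691
sleeve_top 0.85 [229. 163.  25.  28.] 810
rack 0.96 [226. 164.  27.  31.] 895
rack 0.56 [233. 212.  44.  49.] 1659
0.86 [318. 378.  34.  71.] 526 [ 0.5687 -0.565 ] [-0.354  0.935] -0.0626 0.0695 [137.  71. 174.]
0.74 [280. 252.  10.  41.] 258 [ 0.4498 -0.2367] [-0.175  0.985] -0.0586 0.0673 [204. 208. 209.]
0.6 [249. 211.  48.  13.] 227 [ 0.4032 -0.0514] [-0.935  0.354] -0.0594 0.0681 [138.  72. 177.]
blue_plumb 0.96 [314. 163.  49.  55.] 1584
white_plumb 0.8 [314. 161.  49.  57.] 1543
sleeve_top 0.55 [317. 164.  46.  51.] 1562
rack 0.77 [314. 159.  47.  58.] 1556
```

View pics/c1.png

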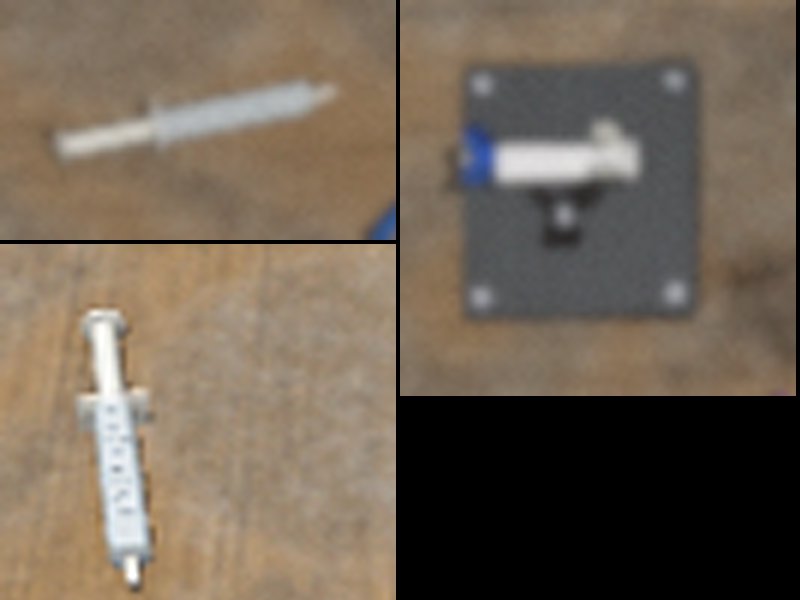

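View pics/c2.png

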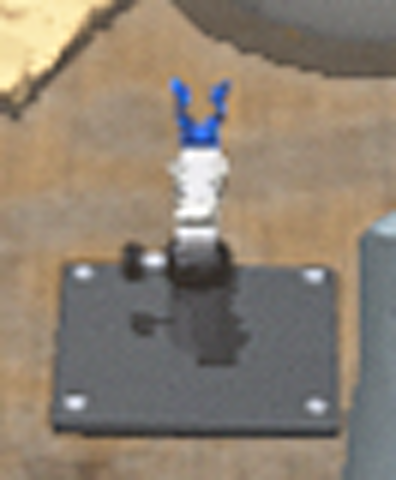

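The large rack is the 120 x 110 mm one. The syringe's nozzle points to -y and its disc to +y, so it needs no flip. Next I'll compute the poses from these pixel readings.

```bash
cat > m.py <<'E'
from h import *
t=imaging.get_image("top");s=imaging.get_image("side")
f=lambda x,y,l,tp:((x+.5)/6-.5+l,(y+.5)/6-.5+tp)
for n,im,l,tp,pts in(("top",t,315,255,[(335,90),(157,125),(58,145)]),("side",s,265,240,[(132,341),(114,162),(103,71)])):
    P=[at(im,*f(x,y,l,tp),.008)[:2] for x,y in pts];d=P[2]-P[0]
    print(n,"nozzle,flange,disc",np.round(P,4).tolist(),"len",np.linalg.norm(d).round(4),"ang",np.degrees(np.arctan2(d[1],d[0])).round(2))
b=[(482-400,85),(675-400,80),(481-400,297),(676-400,294)]
B=[at(t,*f(x,y,225,205),.010)[:2] for x,y in b];print("bolts top",np.round(B,4).tolist(),np.mean(B,0).round(4))
b2=[(83,271),(314,274),(75,403),(316,406)]
B2=[at(s,*f(x,y,305,145),.010)[:2] for x,y in b2];print("bolts side",np.round(B2,4).tolist(),np.mean(B2,0).round(4))
def ang(v): return np.degrees(np.arctan2(v[1],v[0])).round(2)
print("yaws(y axis)",ang(B[0]-B[1]),ang(B[2]-B[3]),ang(B[0]-B[2])+90,ang(B[1]-B[3])+90,"side",ang(B2[0]-B2[2]),ang(B2[1]-B2[3]),ang(B2[1]-B2[0])+90,ang(B2[3]-B2[2])+90)
c=(np.mean(B,0)+np.mean(B2,0))/2
# height: project candidates
for z in(.084,.094,.104,.114):
    print(z,"top blue mid",[np.round(px(t,[c[0],c[1]+y,z+8]) if 0 else px(t,[c[0],c[1]+y,z+.0]),1).tolist() for y in(.033,-.033)],"side tip blue",np.round(px(s,[c[0],c[1]+.028,z+.013]),1),"bar top near end",np.round(px(s,[c[0],c[1]-.038,z-.016]),1))
print("obs: blue/left end top",f(462-400,157,225,205),"white right end",f(640-400,160,225,205),"side tips",f(201,82,305,145),"bar near end top",f(196,225,305,145))
E
python3 m.py
```

```text
top nozzle,flange,disc [[0.459, -0.3042], [0.4444, -0.222], [0.4361, -0.1763]] len 0.1299 ang 100.17
side nozzle,flange,disc [[0.4613, -0.3037], [0.4465, -0.2169], [0.4375, -0.1685]] len 0.1373 ang 99.98
bolts top [[0.6081, 0.0616], [0.6088, -0.0286], [0.5086, 0.0614], [0.5083, -0.0288]] [0.5585 0.0164]
bolts side [[0.5104, 0.0667], [0.6113, 0.0671], [0.5114, -0.0251], [0.6111, -0.0243]] [0.5611 0.0211]
yaws(y axis) 90.42 89.83 90.13 90.13 side 90.58 89.88 90.28 90.45
0.084 top blue mid [[236.5, 231.7], [261.6, 231.2]] side tip blue [337.4 166.5] bar top near end [336.8 191.9]
0.094 top blue mid [[235.8, 231.1], [261.1, 230.6]] side tip blue [337.4 163.1] bar top near end [336.8 188.5]
0.104 top blue mid [[235.0, 230.5], [260.5, 230.0]] side tip blue [337.5 159.6] bar top near end [336.9 185.2]
0.114 top blue mid [[234.3, 229.9], [260.0, 229.4]] side tip blue [337.5 156.2] bar top near end [336.9 181.7]
obs: blue/left end top (234.91666666666666, 230.75) white right end (264.5833333333333, 231.25) side tips (338.0833333333333, 158.25) bar near end top (337.25, 182.08333333333334)
```

```bash
python3 -m creep '[{"az":-7},{"az":-7},{"az":-7},{"az":-7},{"az":-7},{"az":-7},{"az":-7},{"az":-7}]'; python3 -m creep '[{"az":-7},{"az":-7},{"az":-6},{"dx":27,"dy":20},{"dx":27,"dy":20},{"dx":27,"dy":20},{"dx":27,"dy":20},{"dx":27,"dy":20}]'; python3 -m creep '[{"dx":27,"dy":20},{"dx":27,"dy":20},{"dx":27,"dy":20},{"dx":27,"dy":20},{"dx":27,"dy":20},{"dx":27,"dy":20},{"dx":27,"dy":20},{}]'
cat > st.py <<'E'
from h import *
import sys
from scipy.spatial.transform import Rotation as R
s=read_state();M=R.from_quat(s["orientation"]).as_matrix();p=np.array(s["ee_pos"])
print("t",round(s["clock"],2),"p",(p*1000).round(1),"yaw x",np.degrees(np.arctan2(M[1,0],M[0,0])).round(2),"z",M[:,2].round(4),"F",np.round(s["wrist_force"],2),"T",np.round(s["wrist_torque"],2),"op",round(s["opening"]*1000,1),"gf",round(s["grasp_force"],1),"q7",round(s["qpos"][6],2))
if len(sys.argv)>3: print("tool delta mm",(M.T@(np.array([float(a) for a in sys.argv[1:4]])-p*1000)).round(1))
E
python3 st.py 451.4 -253.5 120
```

```text
t 1.3 p [ 273.3 -617.2  222.7] yaw x 23.88 z [-0. -0. -1.] F [ 0.26 -0.66 -0.39] T [ 0.02 -0.03  0.04] op 88.2 gf 0.0 q7 -0.08
tool delta mm [ 310.1 -260.5  102.7]schema error: expected keys dx, dy, dz, ax, ay, az, gripper
schema error: expected keys dx, dy, dz, ax, ay, az, gripper
schema error: expected keys dx, dy, dz, ax, ay, az, gripper
```

```bash
python3 -m creep '[{"dx":0,"dy":0,"dz":0,"ax":0,"ay":0,"az":-7,"gripper":60},{"dx":0,"dy":0,"dz":0,"ax":0,"ay":0,"az":-7,"gripper":60},{"dx":0,"dy":0,"dz":0,"ax":0,"ay":0,"az":-7,"gripper":60},{"dx":0,"dy":0,"dz":0,"ax":0,"ay":0,"az":-7,"gripper":60},{"dx":0,"dy":0,"dz":0,"ax":0,"ay":0,"az":-7,"gripper":60},{"dx":0,"dy":0,"dz":0,"ax":0,"ay":0,"az":-7,"gripper":60},{"dx":0,"dy":0,"dz":0,"ax":0,"ay":0,"az":-7,"gripper":60},{"dx":0,"dy":0,"dz":0,"ax":0,"ay":0,"az":-7,"gripper":60}]'; python3 -m creep '[{"dx":0,"dy":0,"dz":0,"ax":0,"ay":0,"az":-7,"gripper":60},{"dx":0,"dy":0,"dz":0,"ax":0,"ay":0,"az":-7,"gripper":60},{"dx":0,"dy":0,"dz":0,"ax":0,"ay":0,"az":-6,"gripper":60},{"dx":27,"dy":20,"dz":0,"ax":0,"ay":0,"az":0,"gripper":60},{"dx":27,"dy":20,"dz":0,"ax":0,"ay":0,"az":0,"gripper":60},{"dx":27,"dy":20,"dz":0,"ax":0,"ay":0,"az":0,"gripper":60},{"dx":27,"dy":20,"dz":0,"ax":0,"ay":0,"az":0,"gripper":60},{"dx":27,"dy":20,"dz":0,"ax":0,"ay":0,"az":0,"gripper":60}]'; python3 st.py 451.4 -253.5 120
```

```text
clock: 1.97
ee_pos: [0.2732, -0.6173, 0.2227]
orientation: [0.765, 0.644, -0.0, 0.0]
wrist_force: [-0.1, 0.9, -0.2]
opening: 0.0602
grasp_force: 0.0
clock: 2.63
ee_pos: [0.349, -0.4657, 0.2228]
orientation: [0.644, 0.765, -0.0, 0.0]
wrist_force: [-0.0, -1.1, -0.4]
opening: 0.0597
grasp_force: 0.0
t 2.63 p [ 349.  -465.7  222.8] yaw x 99.86 z [ 2.e-04 -3.e-04 -1.e+00] F [-0.01 -1.12 -0.4 ] T [-0.02 -0.09 -0.01] op 59.7 gf 0.0 q7 0.88
tool delta mm [191.6 137.2 102.7]
```

```bash
python3 -m creep '[{"dx":27,"dy":19.6,"dz":10,"ax":0,"ay":0,"az":0,"gripper":60},{"dx":27,"dy":19.6,"dz":14,"ax":0,"ay":0,"az":0,"gripper":60},{"dx":27,"dy":19.6,"dz":14,"ax":0,"ay":0,"az":0,"gripper":60},{"dx":27,"dy":19.6,"dz":14,"ax":0,"ay":0,"az":0,"gripper":60},{"dx":27,"dy":19.6,"dz":14,"ax":0,"ay":0,"az":0,"gripper":60},{"dx":27,"dy":19.6,"dz":14,"ax":0,"ay":0,"az":0,"gripper":60},{"dx":27,"dy":19.6,"dz":14,"ax":0,"ay":0,"az":0,"gripper":60},{"dx":0,"dy":0,"dz":6,"ax":0,"ay":0,"az":0,"gripper":60}]' >/dev/null; python3 st.py 451.4 -253.5 50
python3 - <<'E'
from h import *
t=imaging.get_image("top");s=imaging.get_image("side");p=np.array(read_state()["ee_pos"])
a=[]
for im in(t,s):
    u,v=map(int,px(im,p));print(u,v);l=max(0,u-33);tp=max(0,v-45)
    a.append(cv2.resize(im["color"][tp:tp+90,l:l+66],None,fx=6,fy=6,interpolation=cv2.INTER_CUBIC));print(l,tp)
cv2.imwrite("pics/g1.png",np.hstack(a)[:,:,::-1])
E
```

```text
t 3.3 p [ 454.1 -250.1  121.7] yaw x 100.41 z [ 8.0e-04  3.6e-03 -1.0e+00] F [0.92 0.38 0.4 ] T [-0.   -0.08  0.05] op 60.0 gf 0.0 q7 0.38
tool delta mm [-3.1 -3.4 71.6]
355 269
322 224
280 240
247 195
```

View pics/g1.png

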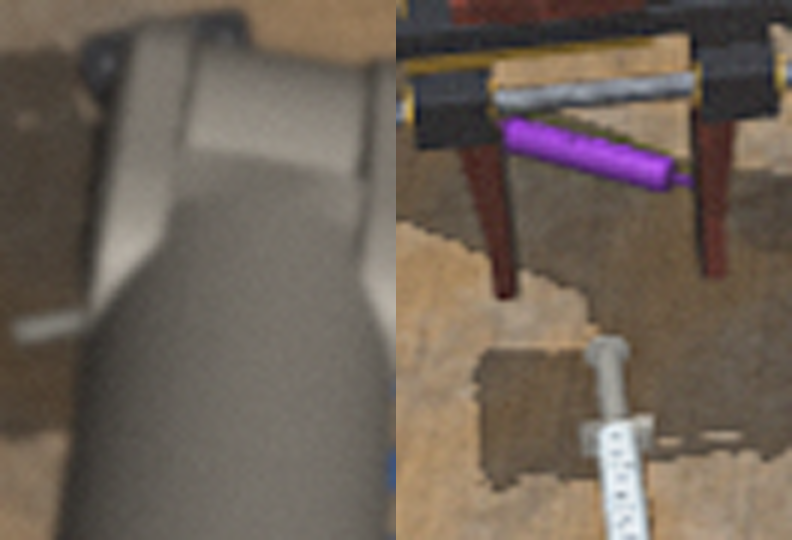

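```bash
python3 st.py 450.4 -252 3
```

```text
t 3.4 p [ 451.4 -255.7  121.8] yaw x 100.08 z [-0.0016  0.0012 -1.    ] F [ 0.51 -0.61 -0.56] T [-0.07 -0.07 -0.01] op 60.0 gf 0.0 q7 0.38
tool delta mm [ 3.600e+00 -1.000e-01  1.188e+02]
```

```bash
python3 -m creep '[{"dx":3.6,"dy":0,"dz":20,"ax":0,"ay":0,"az":0,"gripper":50},{"dx":0,"dy":0,"dz":20,"ax":0,"ay":0,"az":0,"gripper":50},{"dx":0,"dy":0,"dz":20,"ax":0,"ay":0,"az":0,"gripper":50},{"dx":0,"dy":0,"dz":20,"ax":0,"ay":0,"az":0,"gripper":50},{"dx":0,"dy":0,"dz":15,"ax":0,"ay":0,"az":0,"gripper":50},{"dx":0,"dy":0,"dz":10,"ax":0,"ay":0,"az":0,"gripper":50},{"dx":0,"dy":0,"dz":5,"ax":0,"ay":0,"az":0,"gripper":50},{"dx":0,"dy":0,"dz":0,"ax":0,"ay":0,"az":0,"gripper":50}]' >/dev/null; python3 -m creep '[{"dx":0,"dy":0,"dz":0,"ax":0,"ay":0,"az":0,"gripper":50},{"dx":0,"dy":0,"dz":0,"ax":0,"ay":0,"az":0,"gripper":50},{"dx":0,"dy":0,"dz":0,"ax":0,"ay":0,"az":0,"gripper":50}]'>/dev/null;python3 st.py 450.4 -252 3
```

```text
t 4.32 p [ 451.4 -254.2   13.6] yaw x 99.87 z [ 1.5e-03 -9.0e-04 -1.0e+00] F [ 0.33 -0.12 -0.44] T [-0.07 -0.04 -0.03] op 50.0 gf 0.0 q7 0.28
tool delta mm [ 2.4 -0.6 10.6]
```

```bash
python3 -m creep '[{"dx":2,"dy":0,"dz":4,"ax":0,"ay":0,"az":0,"gripper":30},{"dx":0,"dy":0,"dz":4,"ax":0,"ay":0,"az":0,"gripper":30},{"dx":0,"dy":0,"dz":2,"ax":0,"ay":0,"az":0,"gripper":30},{"dx":0,"dy":0,"dz":0,"ax":0,"ay":0,"az":0,"gripper":30},{"dx":0,"dy":0,"dz":0,"ax":0,"ay":0,"az":0,"gripper":30}]'>/dev/null;python3 st.py;python3 -m creep '[{"dx":0,"dy":0,"dz":0,"ax":0,"ay":0,"az":0,"gripper":5},{"dx":0,"dy":0,"dz":0,"ax":0,"ay":0,"az":0,"gripper":5},{"dx":0,"dy":0,"dz":0,"ax":0,"ay":0,"az":0,"gripper":5},{"dx":0,"dy":0,"dz":0,"ax":0,"ay":0,"az":0,"gripper":5},{"dx":0,"dy":0,"dz":0,"ax":0,"ay":0,"az":0,"gripper":5},{"dx":0,"dy":0,"dz":0,"ax":0,"ay":0,"az":0,"gripper":5}]'>/dev/null;python3 st.py
```

```text
t 4.73 p [ 450.2 -251.7    2.4] yaw x 99.89 z [-5.e-04  2.e-04 -1.e+00] F [-0.35  0.88  0.05] T [-0.02 -0.08  0.01] op 30.1 gf 0.0 q7 0.26
t 5.23 p [ 450.5 -251.9    2.7] yaw x 99.88 z [ 1.e-04 -1.e-04 -1.e+00] F [ 0.08 -0.58  1.23] T [-0.06 -0.15  0.03] op 14.3 gf 30.0 q7 0.26
```

```bash
python3 -m creep '[{"dx":0,"dy":0,"dz":-5,"ax":0,"ay":0,"az":0,"gripper":5},{"dx":0,"dy":0,"dz":-15,"ax":0,"ay":0,"az":0,"gripper":5},{"dx":0,"dy":0,"dz":-30,"ax":0,"ay":0,"az":0,"gripper":5},{"dx":0,"dy":0,"dz":-30,"ax":0,"ay":0,"az":0,"gripper":5},{"dx":0,"dy":0,"dz":-30,"ax":0,"ay":0,"az":3,"gripper":5},{"dx":0,"dy":0,"dz":-30,"ax":0,"ay":0,"az":4,"gripper":5},{"dx":0,"dy":0,"dz":-20,"ax":0,"ay":0,"az":2.7,"gripper":5},{"dx":0,"dy":0,"dz":-10,"ax":0,"ay":0,"az":0,"gripper":5}]'>/dev/null; python3 st.py;  python3 -m creep '[{"dx":10,"dy":4,"dz":0,"ax":0,"ay":0,"az":0,"gripper":5},{"dx":24,"dy":9,"dz":0,"ax":0,"ay":0,"az":0,"gripper":5},{"dx":36,"dy":14,"dz":0,"ax":0,"ay":0,"az":0,"gripper":5},{"dx":36,"dy":14,"dz":0,"ax":0,"ay":0,"az":0,"gripper":5},{"dx":36,"dy":14,"dz":0,"ax":0,"ay":0,"az":0,"gripper":5},{"dx":36,"dy":14,"dz":0,"ax":0,"ay":0,"az":0,"gripper":5},{"dx":36,"dy":14,"dz":0,"ax":0,"ay":0,"az":0,"gripper":5},{"dx":24,"dy":9,"dz":0,"ax":0,"ay":0,"az":0,"gripper":5}]'>/dev/null; python3 -m creep '[{"dx":24,"dy":9,"dz":0,"ax":0,"ay":0,"az":0,"gripper":5},{"dx":8,"dy":5,"dz":0,"ax":0,"ay":0,"az":0,"gripper":5},{"dx":0,"dy":0,"dz":0,"ax":0,"ay":0,"az":0,"gripper":5},{"dx":0,"dy":0,"dz":0,"ax":0,"ay":0,"az":0,"gripper":5}]'>/dev/null;python3 st.py 558.5 22.5 150;  python3 - <<'E'
from h import *
s=imaging.get_image("side");save(s,"r1.png",(285,90,100,100),6)
p=np.array(read_state()["ee_pos"])
print(px(s,p),px(s,p+[0,0,.0053]))
E
```

```text
t 5.9 p [ 451.7 -252.3  176. ] yaw x 90.08 z [ 0.004  -0.0023 -1.    ] F [ 0.68 -0.62 -0.49] T [-0.03 -0.13 -0.01] op 14.1 gf 30.0 q7 0.26
t 6.9 p [554.7  17.9 171.4] yaw x 90.23 z [-2.2e-03 -6.0e-04 -1.0e+00] F [ 0.68  0.67 -0.08] T [-0.06 -0.09  0.01] op 14.3 gf 30.0 q7 -0.34
tool delta mm [ 4.6  3.8 21.4]
(np.float64(335.30174938971794), np.float64(146.82825523326494)) (np.float64(335.31735251803144), np.float64(144.85724005971738))
```

View pics/r1.png

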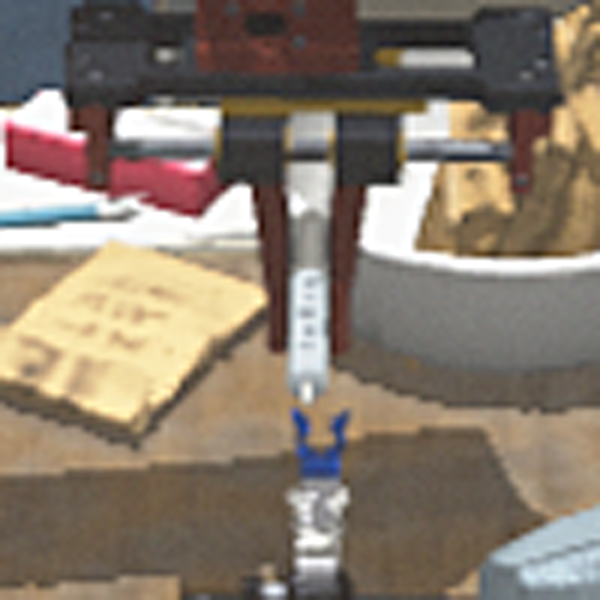

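```bash
python3 -m creep '[{"dx":5.6,"dy":4.2,"dz":8,"ax":0,"ay":0,"az":0,"gripper":5},{"dx":0,"dy":0,"dz":10,"ax":0,"ay":0,"az":0,"gripper":5},{"dx":0,"dy":0,"dz":10,"ax":0,"ay":0,"az":0,"gripper":5},{"dx":0,"dy":0,"dz":8,"ax":0,"ay":0,"az":0,"gripper":5},{"dx":0,"dy":0,"dz":6,"ax":0,"ay":0,"az":0,"gripper":5},{"dx":0,"dy":0,"dz":0,"ax":0,"ay":0,"az":0,"gripper":5},{"dx":0,"dy":0,"dz":0,"ax":0,"ay":0,"az":0,"gripper":5}]'>/dev/null; python3 st.py 559 23.5 120;  python3 - <<'E'
from h import *
s=imaging.get_image("side");save(s,"r2.png",(300,120,80,80),7)
E
```

```text
t 7.53 p [559.4  24.  130.1] yaw x 90.18 z [-0.001 -0.    -1.   ] F [ 0.13 -0.37 -0.48] T [-0.09 -0.08 -0.03] op 14.0 gf 30.0 q7 -0.38
tool delta mm [-0.5 -0.4 10.1]
```

View pics/r2.png

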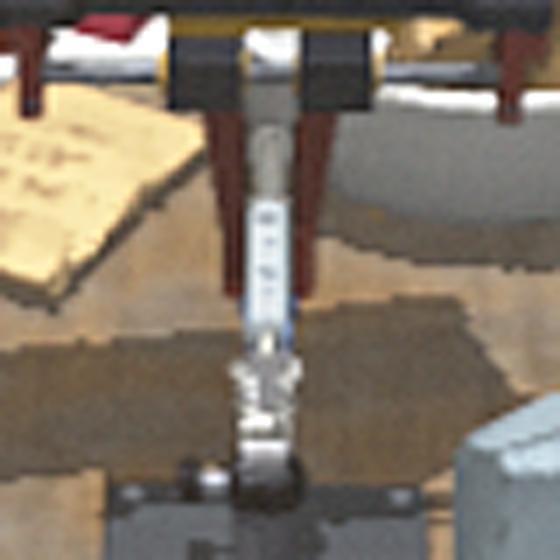

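The barrel (crop u≈268) lines up with the white clip (u≈267), so I'll feel my way down.

```bash
python3 -m creep '[{"dx":0,"dy":0,"dz":2,"ax":0,"ay":0,"az":0,"gripper":5},{"dx":0,"dy":0,"dz":2,"ax":0,"ay":0,"az":0,"gripper":5},{"dx":0,"dy":0,"dz":1,"ax":0,"ay":0,"az":0,"gripper":5},{"dx":0,"dy":0,"dz":0,"ax":0,"ay":0,"az":0,"gripper":5}]'>/dev/null; python3 st.py
python3 -m creep '[{"dx":0,"dy":0,"dz":1,"ax":0,"ay":0,"az":0,"gripper":5},{"dx":0,"dy":0,"dz":1,"ax":0,"ay":0,"az":0,"gripper":5},{"dx":0,"dy":0,"dz":0,"ax":0,"ay":0,"az":0,"gripper":5}]'>/dev/null; python3 st.py
```

```text
t 7.92 p [559.7  24.1 125.6] yaw x 90.18 z [-0.e+00 -1.e-04 -1.e+00] F [-0.15  0.09 -0.53] T [-0.01 -0.05  0.05] op 14.2 gf 30.0 q7 -0.39
t 8.17 p [559.6  24.1 123.5] yaw x 90.18 z [-2.e-04 -1.e-04 -1.e+00] F [ 0.51 -0.36 -0.68] T [-0.05 -0.02 -0.03] op 14.1 gf 30.0 q7 -0.39
```

```bash
python3 -m creep '[{"dx":0,"dy":0,"dz":1,"ax":0,"ay":0,"az":0,"gripper":5},{"dx":0,"dy":0,"dz":1,"ax":0,"ay":0,"az":0,"gripper":5},{"dx":0,"dy":0,"dz":0,"ax":0,"ay":0,"az":0,"gripper":5}]'>/dev/null; python3 st.py
```

```text
t 8.42 p [559.6  24.1 121.4] yaw x 90.18 z [-3.e-04 -0.e+00 -1.e+00] F [ 0.18  0.36 -0.97] T [-0.03 -0.05 -0.01] op 14.1 gf 30.0 q7 -0.39
```

```bash
python3 -m creep '[{"dx":0,"dy":0,"dz":1,"ax":0,"ay":0,"az":0,"gripper":5},{"dx":0,"dy":0,"dz":1,"ax":0,"ay":0,"az":0,"gripper":5},{"dx":0,"dy":0,"dz":0,"ax":0,"ay":0,"az":0,"gripper":5}]'>/dev/null; python3 st.py
```

```text
t 8.67 p [559.6  24.1 119.4] yaw x 90.18 z [-4.e-04 -0.e+00 -1.e+00] F [ 0.08 -0.29 -0.05] T [-0.07 -0.07 -0.02] op 14.3 gf 30.0 q7 -0.39
```

```bash
python3 -m creep '[{"dx":0,"dy":0,"dz":1,"ax":0,"ay":0,"az":0,"gripper":5},{"dx":0,"dy":0,"dz":1,"ax":0,"ay":0,"az":0,"gripper":5},{"dx":0,"dy":0,"dz":0,"ax":0,"ay":0,"az":0,"gripper":5}]'>/dev/null; python3 st.py
```

```text
t 8.92 p [559.7  24.1 117.5] yaw x 90.18 z [-2.e-04 -0.e+00 -1.e+00] F [-0.38 -0.77  0.83] T [-0.08 -0.08 -0.02] op 14.0 gf 30.0 q7 -0.39
```

```bash
python3 -m creep '[{"dx":0,"dy":0,"dz":1,"ax":0,"ay":0,"az":0,"gripper":5},{"dx":0,"dy":0,"dz":1,"ax":0,"ay":0,"az":0,"gripper":5},{"dx":0,"dy":0,"dz":0,"ax":0,"ay":0,"az":0,"gripper":5}]'>/dev/null; python3 st.py
```

```text
t 9.17 p [559.6  24.1 115.4] yaw x 90.18 z [-3.e-04 -1.e-04 -1.e+00] F [ 0.84  0.19 -0.64] T [-0.02 -0.09 -0.01] op 14.4 gf 30.0 q7 -0.39
```

```bash
python3 -m creep '[{"dx":0,"dy":0,"dz":1,"ax":0,"ay":0,"az":0,"gripper":5},{"dx":0,"dy":0,"dz":1,"ax":0,"ay":0,"az":0,"gripper":5},{"dx":0,"dy":0,"dz":0,"ax":0,"ay":0,"az":0,"gripper":5}]'>/dev/null; python3 st.py
```

```text
t 9.42 p [559.7  24.2 113.8] yaw x 90.18 z [-0.e+00 -1.e-04 -1.e+00] F [-1.77 -0.41  3.2 ] T [-0.12  0.14 -0.08] op 14.0 gf 30.0 q7 -0.39
```

```bash
python3 -m creep '[{"dx":0,"dy":0,"dz":1,"ax":0,"ay":0,"az":0,"gripper":5},{"dx":0,"dy":0,"dz":1,"ax":0,"ay":0,"az":0,"gripper":5},{"dx":0,"dy":0,"dz":0,"ax":0,"ay":0,"az":0,"gripper":5}]'>/dev/null; python3 st.py
```

```text
t 9.67 p [559.9  24.2 112.1] yaw x 90.18 z [ 4.e-04 -1.e-04 -1.e+00] F [-2.57 -0.69  4.79] T [-0.17  0.34 -0.06] op 14.4 gf 30.0 q7 -0.4
```

```bash
python3 -m creep '[{"dx":0,"dy":0,"dz":1,"ax":0,"ay":0,"az":0,"gripper":5},{"dx":0,"dy":0,"dz":1,"ax":0,"ay":0,"az":0,"gripper":5},{"dx":0,"dy":0,"dz":0,"ax":0,"ay":0,"az":0,"gripper":5}]'>/dev/null; python3 st.py
```

```text
t 9.92 p [560.   24.3 110.2] yaw x 90.18 z [ 6.e-04 -0.e+00 -1.e+00] F [-1.29  0.68  5.34] T [-0.13  0.31 -0.02] op 14.2 gf 30.0 q7 -0.4
```

```bash
python3 -m creep '[{"dx":0,"dy":-1,"dz":1,"ax":0,"ay":0,"az":0,"gripper":5},{"dx":0,"dy":0,"dz":0,"ax":0,"ay":0,"az":0,"gripper":5}]'>/dev/null; python3 st.py
```

```text
t 10.08 p [559.5  24.3 109.3] yaw x 90.18 z [ 1.8e-03  2.0e-04 -1.0e+00] F [0.83 0.3  4.77] T [-0.03 -0.04 -0.03] op 14.3 gf 30.0 q7 -0.4
```

```bash
python3 -m creep '[{"dx":0,"dy":0,"dz":1,"ax":0,"ay":0,"az":0,"gripper":5},{"dx":0,"dy":0,"dz":0,"ax":0,"ay":0,"az":0,"gripper":5}]'>/dev/null; python3 st.py
```

```text
t 10.25 p [559.4  24.3 108.1] yaw x 90.18 z [ 1.5e-03  3.0e-04 -1.0e+00] F [1.31 0.94 4.1 ] T [-0.02 -0.17 -0.04] op 14.2 gf 30.0 q7 -0.4
```

```bash
python3 -m creep '[{"dx":0,"dy":0,"dz":1,"ax":0,"ay":0,"az":0,"gripper":5},{"dx":0,"dy":0,"dz":0,"ax":0,"ay":0,"az":0,"gripper":5}]'>/dev/null; python3 st.py
```

```text
t 10.42 p [559.2  24.3 106.6] yaw x 90.18 z [ 1.e-03  3.e-04 -1.e+00] F [0.92 0.07 0.62] T [ 0.07 -0.51  0.  ] op 14.2 gf 30.0 q7 -0.4
```

```bash
python3 -m creep '[{"dx":0,"dy":0,"dz":1,"ax":0,"ay":0,"az":0,"gripper":5},{"dx":0,"dy":0,"dz":0,"ax":0,"ay":0,"az":0,"gripper":5}]'>/dev/null; python3 st.py
```

```text
t 10.58 p [559.   24.2 105.3] yaw x 90.18 z [ 4.e-04  3.e-04 -1.e+00] F [ 3.35  0.49 -1.35] T [ 0.14 -0.79 -0.02] op 13.9 gf 30.0 q7 -0.4
```

```bash
python3 -m creep '[{"dx":0,"dy":0,"dz":1,"ax":0,"ay":0,"az":0,"gripper":5},{"dx":0,"dy":0,"dz":0,"ax":0,"ay":0,"az":0,"gripper":5}]'>/dev/null; python3 st.py
```

```text
t 10.75 p [558.8  24.1 104.2] yaw x 90.18 z [ 1.e-04  2.e-04 -1.e+00] F [ 3.    0.67 -3.25] T [ 0.1  -0.89 -0.  ] op 13.9 gf 30.0 q7 -0.4
```

```bash
python3 -m creep '[{"dx":0,"dy":0.6,"dz":1,"ax":0,"ay":0,"az":0,"gripper":5},{"dx":0,"dy":0,"dz":0,"ax":0,"ay":0,"az":0,"gripper":5}]'>/dev/null; python3 st.py
```

```text
t 10.92 p [559.   24.  103.1] yaw x 90.18 z [-0.001 -0.    -1.   ] F [ 2.81  0.28 -4.92] T [ 0.09 -0.69 -0.04] op 14.4 gf 30.0 q7 -0.4
```

```bash
python3 -m creep '[{"dx":0,"dy":0,"dz":1,"ax":0,"ay":0,"az":0,"gripper":5},{"dx":0,"dy":0,"dz":0,"ax":0,"ay":0,"az":0,"gripper":5}]'>/dev/null; python3 st.py
```

```text
t 11.08 p [559.2  24.  102.5] yaw x 90.18 z [-3.e-04 -2.e-04 -1.e+00] F [ 2.69 -0.42 -3.59] T [ 0.03 -0.63  0.  ] op 14.1 gf 30.0 q7 -0.4
```

```bash
python3 -m creep '[{"dx":0,"dy":0.4,"dz":0.7,"ax":0,"ay":0,"az":0,"gripper":5},{"dx":0,"dy":0,"dz":0,"ax":0,"ay":0,"az":0,"gripper":5}]'>/dev/null; python3 st.py
```

```text
t 11.25 p [559.5  24.  102.2] yaw x 90.17 z [-6.e-04 -4.e-04 -1.e+00] F [-0.45  0.65  2.97] T [-0.11  0.03 -0.06] op 14.5 gf 30.0 q7 -0.4
```

```bash
python3 -m creep '[{"dx":0,"dy":0.3,"dz":0.7,"ax":0,"ay":0,"az":0,"gripper":5},{"dx":0,"dy":0,"dz":0,"ax":0,"ay":0,"az":0,"gripper":5}]'>/dev/null; python3 st.py
```

```text
t 11.42 p [559.6  24.  102.1] yaw x 90.17 z [-8.e-04 -7.e-04 -1.e+00] F [-2.39  0.06  9.72] T [-0.18  0.67 -0.09] op 14.1 gf 30.0 q7 -0.4
```

```bash
python3 -m creep '[{"dx":-1,"dy":-0.3,"dz":-0.8,"ax":0,"ay":0,"az":0,"gripper":5},{"dx":-1,"dy":0,"dz":0,"ax":0,"ay":0,"az":0,"gripper":5},{"dx":0,"dy":0,"dz":0,"ax":0,"ay":0,"az":0,"gripper":5}]'>/dev/null; python3 st.py
```

```text
t 11.67 p [559.6  22.9 102.2] yaw x 90.2 z [-2.e-04  8.e-04 -1.e+00] F [-1.22  2.47  3.18] T [ 0.61  0.18 -0.05] op 14.0 gf 30.0 q7 -0.4
```

```bash
python3 -m creep '[{"dx":-1,"dy":0,"dz":0,"ax":0,"ay":0,"az":0,"gripper":5},{"dx":0,"dy":0,"dz":0,"ax":0,"ay":0,"az":0,"gripper":5}]'>/dev/null; python3 st.py;python3 - <<'E'
from h import *
s=imaging.get_image("side");t=imaging.get_image("top")
a=cv2.resize(s["color"][120:200,300:380],None,fx=5,fy=5,interpolation=cv2.INTER_CUBIC);b=cv2.resize(t["color"][195:275,215:295],None,fx=5,fy=5,interpolation=cv2.INTER_CUBIC)
cv2.imwrite("pics/s1.png",np.hstack([a,b])[:,:,::-1])
E
```

```text
t 11.83 p [559.6  21.7 102.2] yaw x 90.21 z [-2.e-04  6.e-04 -1.e+00] F [-3.16  4.08  5.42] T [ 0.82  0.38 -0.09] op 14.2 gf 30.0 q7 -0.4
```

View pics/s1.png

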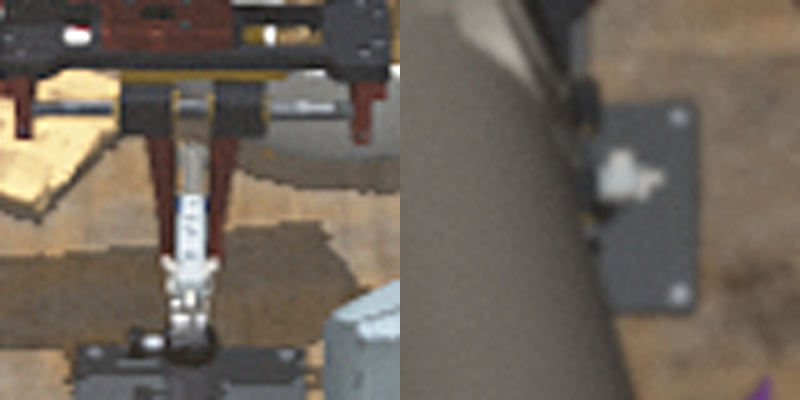

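```bash
python3 -m creep '[{"dx":-1,"dy":-0.3,"dz":-0.5,"ax":0,"ay":0,"az":0,"gripper":5},{"dx":0,"dy":0,"dz":0,"ax":0,"ay":0,"az":0,"gripper":5}]'>/dev/null; python3 st.py
```

```text
t 12.1 p [559.5  19.6 102.3] yaw x 90.16 z [ 0.e+00 -3.e-04 -1.e+00] F [0.94 4.04 1.06] T [ 0.7  -0.07 -0.07] op 14.0 gf 30.0 q7 -0.4
```

```bash
python3 -m creep '[{"dx":-1,"dy":0,"dz":0,"ax":0,"ay":0,"az":0,"gripper":5},{"dx":0,"dy":0,"dz":0,"ax":0,"ay":0,"az":0,"gripper":5}]'>/dev/null; python3 st.py
```

```text
t 12.27 p [559.5  19.6 102.3] yaw x 90.19 z [ 1.e-04  9.e-04 -1.e+00] F [-0.22  4.79 -0.75] T [ 1.12 -0.1  -0.02] op 14.5 gf 30.0 q7 -0.39
```

```bash
python3 -m creep '[{"dx":-1,"dy":0,"dz":0,"ax":0,"ay":0,"az":0,"gripper":5},{"dx":0,"dy":0,"dz":0,"ax":0,"ay":0,"az":0,"gripper":5}]'>/dev/null; python3 st.py
```

```text
t 12.43 p [559.5  19.5 102.3] yaw x 90.23 z [ 2.e-04  2.e-03 -1.e+00] F [ 1.21  7.8  -0.09] T [ 1.54 -0.14 -0.08] op 14.2 gf 30.0 q7 -0.39
```

Motion stalled at y=19.5 with Fy rising to 7.8 N, so the flange is against the blue clip. I'll relax, release and lift.

```bash
python3 -m creep '[{"dx":1.2,"dy":0,"dz":0,"ax":0,"ay":0,"az":0,"gripper":5},{"dx":0,"dy":0,"dz":0,"ax":0,"ay":0,"az":0,"gripper":40},{"dx":0,"dy":0,"dz":0,"ax":0,"ay":0,"az":0,"gripper":40},{"dx":0,"dy":0,"dz":0,"ax":0,"ay":0,"az":0,"gripper":40},{"dx":0,"dy":0,"dz":0,"ax":0,"ay":0,"az":0,"gripper":40},{"dx":0,"dy":0,"dz":0,"ax":0,"ay":0,"az":0,"gripper":40}]'>/dev/null; python3 st.py; python3 -m creep '[{"dx":0,"dy":0,"dz":-5,"ax":0,"ay":0,"az":0,"gripper":40},{"dx":0,"dy":0,"dz":-10,"ax":0,"ay":0,"az":0,"gripper":40},{"dx":0,"dy":0,"dz":-20,"ax":0,"ay":0,"az":0,"gripper":40},{"dx":0,"dy":0,"dz":-30,"ax":0,"ay":0,"az":0,"gripper":40},{"dx":0,"dy":0,"dz":-30,"ax":0,"ay":0,"az":0,"gripper":40},{"dx":0,"dy":0,"dz":-20,"ax":0,"ay":0,"az":0,"gripper":40},{"dx":0,"dy":0,"dz":0,"ax":0,"ay":0,"az":0,"gripper":40}]'>/dev/null; python3 st.py; python3 -m creep '[{"dx":-30,"dy":0,"dz":0,"ax":0,"ay":0,"az":0,"gripper":40},{"dx":-40,"dy":0,"dz":0,"ax":0,"ay":0,"az":0,"gripper":40},{"dx":-40,"dy":0,"dz":0,"ax":0,"ay":0,"az":0,"gripper":40},{"dx":-40,"dy":0,"dz":0,"ax":0,"ay":0,"az":0,"gripper":40},{"dx":-40,"dy":0,"dz":0,"ax":0,"ay":0,"az":0,"gripper":40},{"dx":-30,"dy":0,"dz":0,"ax":0,"ay":0,"az":0,"gripper":40},{"dx":0,"dy":0,"dz":0,"ax":0,"ay":0,"az":0,"gripper":40},{"dx":0,"dy":0,"dz":0,"ax":0,"ay":0,"az":0,"gripper":40}]'>/dev/null; python3 st.py;python3 - <<'E'
from h import *
t=imaging.get_image("top");s=imaging.get_image("side")
a=cv2.resize(s["color"][120:220,300:380],None,fx=5,fy=5,interpolation=cv2.INTER_CUBIC);b=cv2.resize(t["color"][185:285,215:295],None,fx=5,fy=5,interpolation=cv2.INTER_CUBIC)
cv2.imwrite("pics/s2.png",np.hstack([a,b])[:,:,::-1])
c=[559.5e-3,.0195]
for y in(.066,.033,.031,-.033,-.068,-.08): print(y,px(t,[c[0],c[1]+y,.1075]),px(s,[c[0],c[1]+y,.1075]))
E
```

```text
t 12.93 p [559.4  18.6 102.5] yaw x 90.14 z [-1.e-04 -6.e-04 -1.e+00] F [-0.62 -0.15 -0.06] T [-0.03 -0.03  0.03] op 39.1 gf 0.0 q7 -0.39
t 13.52 p [562.3  20.  223.3] yaw x 90.18 z [ 8.8e-03  4.0e-04 -1.0e+00] F [1.26 0.57 1.36] T [-0.02 -0.18  0.01] op 39.8 gf 0.0 q7 -0.31
t 14.18 p [ 559.4 -203.   217.1] yaw x 89.93 z [-8.e-04 -1.e-04 -1.e+00] F [-0.11  1.13 -1.44] T [-0.02 -0.06 -0.03] op 40.0 gf 0.0 q7 0.09
0.066 (np.float64(221.69973074191), np.float64(230.64048817198574)) (np.float64(337.6088697321223), np.float64(154.3433043869706))
0.033 (np.float64(234.47902332991708), np.float64(230.4027030705181)) (np.float64(337.37322206185166), np.float64(161.6076154375371))
0.031 (np.float64(235.25361656136863), np.float64(230.38829016551037)) (np.float64(337.35863848190996), np.float64(162.05718347614942))
-0.033 (np.float64(260.04607188090154), np.float64(229.9269753890321)) (np.float64(336.8726131347522), np.float64(177.0398875111959))
-0.068 (np.float64(273.60893607904234), np.float64(229.6746103212995)) (np.float64(336.589914425886), np.float64(185.75464099226792))
-0.08 (np.float64(278.2597920899839), np.float64(229.5880715507958)) (np.float64(336.4900400330303), np.float64(188.83346903608728))
```

View pics/s2.png

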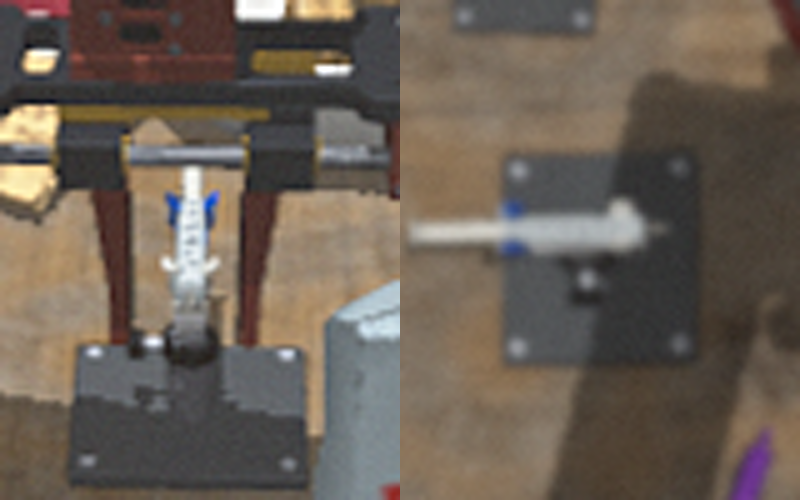

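The syringe lies in both clips. In the top view the nozzle tip is at u≈268 and the disc end at u≈217, and both match the predicted positions with the flange against the blue clip. The arm is clear of everything.

```bash
python3 -c "
from rig import ticket;print(ticket.sign_off())"
```

```text
the job is handed in; nothing more can be done
None
```

The job is handed in, with no verdict shown: the syringe is snapped into both clips down to the ribs at about 10 N, its flange against the blue clip and nozzle past the white one. The arm is clear and the bottle, vial and carton were not approached.

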